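# Issue one valve disc from the bottom of the magazine

## Task

Issue one valve disc from the blue disc magazine: by its push rod, work the bottom disc out of the tower until it lies flat on the landing, about a centimetre or more clear of the tower, then draw the rod back until the other three discs have dropped and lie flat on the tower's floor. The rod's bare part is too short for one stroke, so you must let go and grip it again; the magazine only stands on its feet, so feel for the ends of the rod's travel and do not shove the magazine along the bench. Leave everything else on the bench where it is.

Things in the scene. Friction and masses are not known exactly. Their poses are not given: they have to be found in the camera images.
- magazine: blue and aluminium disc magazine, 292 x 64 x 80 mm, about 3 kg, standing loose on four rubber feet (12 N or more along the bench can slide it). Origin: at the feet's undersides, below point rod_gap; x: the way the rod pushes and the disc comes out; z up. Base plate 11 mm high; two blue blocks, 30 mm wide, 48 mm high, at x = 31 to 78 and -120 to -31 mm, carry the rod.
- rod_gap (a point): middle of the bare part of the smooth steel push rod (8 mm thick, along the magazine's x), on its axis, 38.5 mm above the bench; fixed to the magazine. The rod is bare, to be gripped across from above, only 31 mm to either side, between the blue blocks. It slides 72 mm between hard stops with about 2 N of friction, stays where left, and starts up to 15 mm from the rear stop, unseen.
- tower_floor (a point): centre of the floor inside the aluminium tower, 34 mm above the bench, 97 mm ahead of rod_gap. Inside 30 x 30 mm, walls 4 mm, open top 80 mm above the bench. The rod's nose enters at the rear, under the second disc: its end is 37 mm behind this point at the rear stop, 35 mm ahead of it at the front stop. A slit 13 mm high in the front lets only the bottom disc out.
- landing (a point): centre of the landing in front of the tower, 142 mm ahead of rod_gap: the same level floor, from the tower's front face (26 mm behind this point) to a lip (24 mm ahead), low rails at the sides
- disc_a: bottom disc of the stack, golden, 27 mm across, 10 mm thick, lying flat; origin at the centre of its underside, z axis up
- disc_b: second disc of the stack from below, pale steel, same size; origin at the centre of its underside, z axis up
- disc_c: third disc of the stack, dark with a three-armed recess, same size; origin at the centre of its underside
- disc_d: top disc of the stack, steel with a pale three-armed top, same size; origin at the centre of its underside
- fluid_jar: bystander: brown jar with black cap, 46 mm across, 71 mm high; origin at the centre of its underside
- lap_pot: bystander: open steel dish, 67 mm across, 30 mm high; origin at the centre of its underside
- nozzle_nut_0: bystander: pale nozzle nut, 27 mm across, 26 mm high; origin under its centre
- nozzle_nut_1: bystander: black nozzle nut, 24 mm across, 30 mm high; origin under its centre
- nozzle_nut_2: bystander: ivory nozzle nut, 28 mm across, 26 mm high; origin under its centre
- driver: bystander: screwdriver with red handle, 182 mm long; origin under the middle
- brush: bystander: parts brush with wooden handle, 153 mm long; origin under the middle
Mind the look-alikes: they are no part of the job. Leave any purple or turquoise look-alike of the disc_d alone.

How it is judged:
By the outcome, as a careful person would: the job done as asked, in the order asked, and still so for the second after the job is handed in, with the robot touching nothing.
It also fails if it takes over 72 s, if anything falls off the work surface, if the arm or the gripper's body presses on something with over 40 N, if the wrist force passes 120 N, or if a joint passes its speed limit or range.

## Robot

A 6-joint arm with a two-finger parallel gripper is mounted at the origin on a cart in front of the work surface, level with it; the furniture and walls round the work are solid. World frame = base frame: x ahead of the robot, y to its left, z up, the work surface at z = 0. Lengths are in mm, angles in rad, forces in N, time in s.
With the tool pointing down it reaches from about 275 to 1000 mm from the base axis. Payload 8.4 kg.
Tool frame: the origin (TCP) lies midway between the tips of the shut fingers; the grasp point (between the pads) lies 19 mm behind it; z points along the fingers, y is the line along which they close (so a half turn about z gives the same grasp; the last joint's range is limited). The gripper opens to 85 mm and grips with 20 to 120 N. Pads are 22 mm wide; open, the fingers measure 114 mm over their backs; the gripper's body (76 mm by 85 mm) begins 54 mm behind the grasp point. The pads swing forward as they close: fully open they stand 13 mm farther back than shut.
Start: joints at [-1.11, 0.353, 1.633, -0, 1.155, -0.002], TCP at [279.034, -559.257, 231.281] pointing down, gripper open.
Joint ranges: [-2.63, 2.63], [-0.92, 2.1], [0.06, 2.66], [-1.3, 4.44], [0, 2.69], [-3.02, 3.02]. Speed limits (rad/s): [2.22, 2.22, 2.79, 3.14, 3.14, 3.14].

## Interface

Orientations are given as [roll, pitch, yaw] about the fixed x, y, z axes, in that order (R = Rz(yaw) Ry(pitch) Rx(roll)).
In Python, from rig import r, imaging gives the robot as it stands. The module is installed in compiled form; this text tells all that it offers.
- The arm moves only by the tool arm_command, never from a script. Its argument "deltas" is a list of rows, each an object of numbers: "hand": the finger opening in mm, from 0 to 85.4; "tx", "ty", "tz": the shift along the tool's x, y, z in mm; "wx", "wy", "wz": the turn, a rotation vector about the tool's x, y, z in rad. A call has 1 to 8 rows; each row shifts and turns the commanded pose from where the row before left it, along the tool's axes as they then stand; what a row does not reach is not made up. A row lasts 1/8 s, in which the tool goes at most 62.5 mm and 10.7 degrees, less where a joint would pass 70% of its speed; a pose out of reach is approached as far as the arm can. A call with a gripper value outside its range is refused whole. The fingers move at their own pace and stop on an object; "squeeze" is the grip in N (left out, the last holds). Time passes only in rows, so rows that do not move let the fingers close. It gives the time, the measured TCP pose, the force, the opening and the grip force at its end, in the units of the state.
- r.sense(): the state, without advancing time (a new reading comes with each control period).
- imaging.grab_frame(name): name is "side" or "top"; returns a dict with "image" (384x512x3 uint8, red, green, blue), "mtx" (3x3 intrinsics, pixels), "world_to_cam" (4x4, takes a point from world to camera coordinates). Camera axes: x right, y up, looking along -z (the intrinsics and any distortion apply to the point x, -y, -z); pixel columns grow to the right and rows downward; lengths in mm; the calibration is good to about 2 mm. A picture is of the moment at which its call begins. There is no depth.
- r.sign_off(): hands the job in; it is judged then, once.
The state is a dict: "clock": time; "qpos": joint angles; "qvel": joint speeds; "joint_efforts": joint torques, N m; "eef_pos": TCP position; "tcp_rot": TCP orientation; "contact_force": force on the tool from outside, world axes, zero at the start; "wrist_torque": the same for the moment, N m; "opening": opening from 0.0 (shut) to 1.0 (fully open); "grasp_force": force on a finger pad.
Only numpy, scipy, OpenCV 4.12 (cv2) and the standard library are available. Lean on these libraries where they do the work, as an engineer would, in place of code of your own. Each camera call takes 0.05 s, during which the arm holds its last target. There are 200 camera calls.

## Working session

There is one attempt and no reset: what is moved stays moved. The work goes in short steps, Python scripts to look and compute and a tool call to move; the robot and the scene stay as the last step left them, time stands still between calls to the robot, and variables do not carry over. Pictures are saved under pics/ and viewed, at most 10 in all, crops included, and the job is handed in when it is done.

Besides the shell and the picture viewer there is one more tool, called after "Call:" by a JSON object that holds its "method" and its "body". arm_command: Moves the arm, as the interface text tells. Its arguments: {"type":"object","properties":{"deltas":{"type":"array"},"squeeze":{"type":"number"}},"required":["deltas"]}

```bash
mkdir -p pics; cat > h.py <<'E'
from rig import r, imaging
import numpy as np, cv2
def grab(n):
    f=imaging.grab_frame(n); return f
def ray(f,u,v):
    K=np.array(f["mtx"]);T=np.array(f["world_to_cam"])
    d=np.linalg.inv(K)@np.array([u,v,1.]); d=np.array([d[0],-d[1],-d[2]])
    R=T[:3,:3]; return -R.T@T[:3,3], R.T@d
def onplane(f,u,v,z):
    o,d=ray(f,u,v); return o+d*(z-o[2])/d[2]
def proj(f,p):
    T=np.array(f["world_to_cam"]);c=T[:3,:3]@np.array(p)+T[:3,3]
    q=np.array(f["mtx"])@np.array([c[0],-c[1],-c[2]]); return q[:2]/q[2]
E
python3 - <<'E'
from h import *
ims=[]
for n in("top","side"):
    f=grab(n); ims.append(f["image"]); print(n,f["mtx"],np.round(f["world_to_cam"],3), {k:v for k,v in f.items() if k not in("image","mtx","world_to_cam")})
    cv2.imwrite(f"pics/{n}0.png",cv2.resize(f["image"][:,:,::-1],(800,600),interpolation=cv2.INTER_CUBIC))
    hsv=cv2.cvtColor(f["image"],cv2.COLOR_RGB2HSV)
    m=cv2.inRange(hsv,(100,110,50),(125,255,255))
    k,l,s,c=cv2.connectedComponentsWithStats(m)
    for i in range(1,k):
        if s[i,4]>40: print(s[i],c[i].round(1),onplane(f,*c[i],48).round(0))
print(r.sense())
E
```

```text
top [[482.16947812   0.         247.89162548]
 [  0.         482.16947812 192.81524855]
 [  0.           0.           1.        ]] [[ 2.700000e-02 -9.990000e-01  3.400000e-02  2.261230e+02]
 [ 9.960000e-01  3.000000e-02  8.300000e-02 -6.257780e+02]
 [-8.400000e-02  3.200000e-02  9.960000e-01 -1.068773e+03]
 [ 0.000000e+00  0.000000e+00  0.000000e+00  1.000000e+00]] {}
[ 189  181  120   93 2379] [237.2 234.6] [524. 266.  48.]
side [[375.47933856   0.         254.97401434]
 [  0.         375.47933856 189.23869724]
 [  0.           0.           1.        ]] [[ 9.86000e-01 -1.68000e-01  1.00000e-03 -5.65985e+02]
 [ 7.50000e-02  4.43000e-01  8.93000e-01 -2.26853e+02]
 [-1.50000e-01 -8.81000e-01  4.49000e-01 -5.98074e+02]
 [ 0.00000e+00  0.00000e+00  0.00000e+00  1.00000e+00]] {}
[131   0   7  21 101] [133.7   9.8] [-2005. 20967.    48.]
[228   0   8   8  56] [231.6   3.3] [8.3310e+03 6.8826e+04 4.8000e+01]
[ 180  187   99   66 1639] [220.9 218.7] [530. 182.  48.]
[ 227  328   37   47 1158] [246.  351.3] [ 533. -169.   48.]
{'clock': 0.1, 'qpos': array([-1.11040461e+00,  3.53621937e-01,  1.63406824e+00, -2.48300887e-05,
        1.15521280e+00, -2.38744642e-03]), 'qvel': array([-0.00014481, -0.00234418, -0.00245828, -0.00037518,  0.000115  ,
        0.00048142]), 'joint_efforts': array([-3.41020705e-04, -6.06359482e+01, -3.42818999e+01, -6.34817911e-05,
        3.89581648e-03, -8.81283654e-06]), 'eef_pos': array([ 278.82764368, -558.86563495,  230.60624847]), 'tcp_rot': array([-3.14028229e+00,  1.95750446e-05,  4.62789217e-01]), 'contact_force': array([ 0.15612769,  0.49373139, -0.21270367]), 'wrist_torque': array([ 0.00077518, -0.00696718, -0.0327363 ]), 'grasp_force': 0.0, 'opening': 0.9977839008008825}
```

View pics/top0.png

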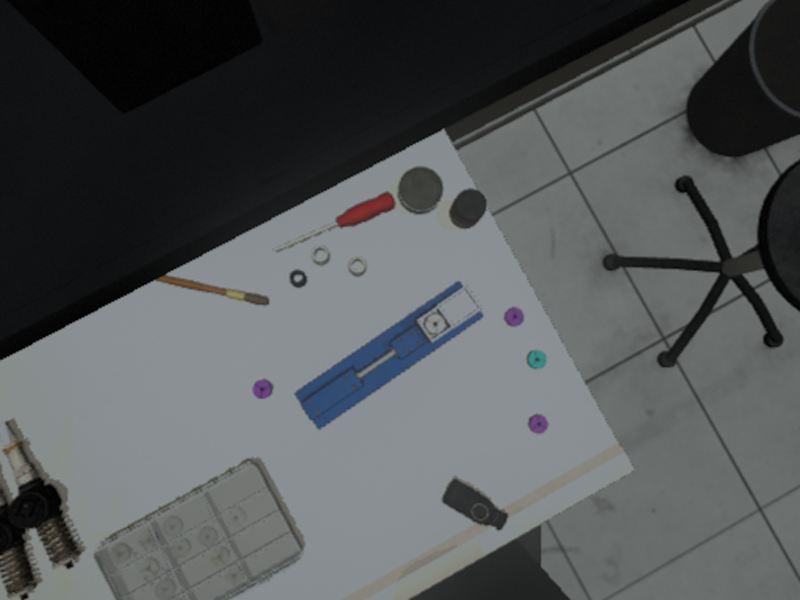

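View pics/side0.png

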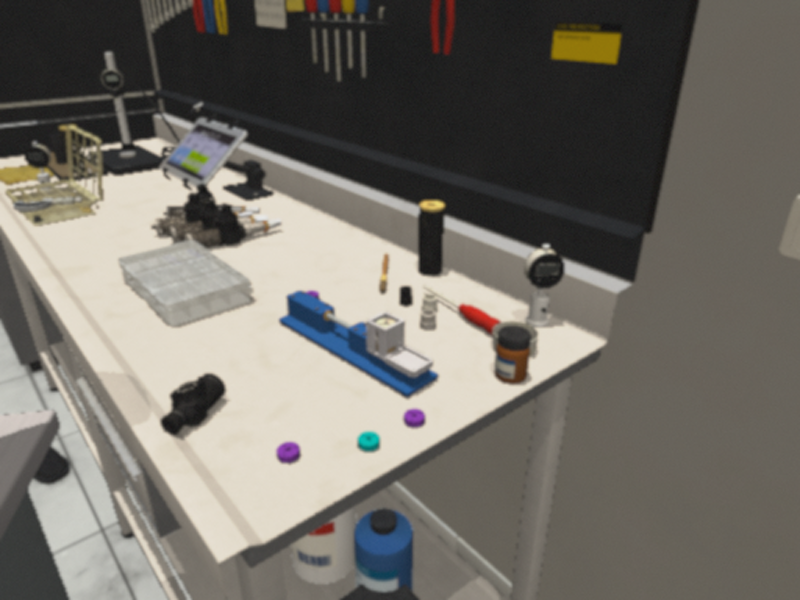

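Top view: magazine from (297,395) rear to (482,316) front, bare rod near (376,362), tower at (434,323). The only blue magazine is this one; the purple and turquoise look-alike discs lie at (262,388), (515,317), (538,423) and (537,359). In the side view the tower stands at (385,335).

```bash
python3 - <<'E'
from h import *
f=grab("top"); im=f["image"]
hsv=cv2.cvtColor(im,cv2.COLOR_RGB2HSV)
m=cv2.inRange(hsv,(100,110,50),(125,255,255))
pts=cv2.findNonZero(m)[:,0,:]
P=np.array([onplane(f,u,v,11)[:2] for u,v in pts],np.float32)
rc=cv2.minAreaRect(P);print("plate",rc, cv2.boxPoints(rc).round(1))
a,b=cv2.boxPoints(rc)[:2],None
box=cv2.boxPoints(rc); e=[box[1]-box[0],box[2]-box[1]]; d=max(e,key=np.linalg.norm); d=d/np.linalg.norm(d)
if d[1]>0: d=-d
yaw=np.arctan2(d[1],d[0]);print("yaw",yaw)
c=np.array(rc[0])
# rod profile along axis at z=38.5 : hue/sat along lines
n=np.array([-d[1],d[0]])
print("front/rear s",[(q-c)@d for q in box])
for t in range(-60,100,4):
    row=[]
    for k in(-8,-4,0,4,8):
        p=proj(f,[*(c+t*d+k*n),43]); u,v=p.round().astype(int); row.append(tuple(int(x) for x in hsv[v,u][1:]))
    print(t,row)
cr=im[170:290,180:320];cv2.imwrite("pics/crop.png",cv2.resize(cr[:,:,::-1],(700,600),interpolation=cv2.INTER_CUBIC))
E
```

```text
plate ((543.1015625, 239.72776794433594), (61.124786376953125, 289.82330322265625), 36.00112533569336) [[433.2 339. ]
 [603.6 104.5]
 [653.  140.5]
 [482.6 374.9]]
yaw -0.94245833
front/rear s [np.float64(-144.91166539289497), np.float64(144.9116722547269), np.float64(144.91166539289497), np.float64(-144.9116722547269)]
-60 [(144, 117), (145, 118), (144, 117), (145, 116), (144, 115)]
-56 [(138, 105), (111, 99), (111, 103), (125, 98), (137, 104)]
-52 [(105, 80), (17, 88), (28, 127), (10, 78), (80, 67)]
-48 [(143, 114), (26, 100), (11, 135), (95, 75), (132, 95)]
-44 [(143, 112), (74, 107), (12, 131), (39, 86), (134, 101)]
-40 [(142, 113), (24, 94), (11, 134), (84, 70), (125, 90)]
-36 [(142, 113), (79, 107), (10, 130), (42, 85), (137, 104)]
-32 [(143, 112), (24, 95), (11, 134), (88, 75), (139, 108)]
-28 [(141, 112), (86, 107), (12, 130), (36, 85), (135, 102)]
-24 [(145, 111), (56, 95), (10, 133), (75, 75), (138, 102)]
-20 [(142, 113), (87, 105), (12, 129), (36, 79), (137, 104)]
-16 [(141, 110), (48, 101), (10, 123), (53, 77), (141, 112)]
-12 [(142, 113), (98, 104), (10, 129), (40, 83), 
[... 907 characters left out ...]
138, 107), (134, 105)]
52 [(125, 94), (133, 100), (123, 91), (130, 98), (119, 90)]
56 [(40, 63), (68, 71), (33, 62), (55, 69), (29, 61)]
60 [(16, 140), (14, 125), (15, 137), (15, 132), (15, 138)]
64 [(6, 88), (6, 124), (4, 118), (12, 103), (10, 79)]
68 [(17, 147), (17, 147), (16, 147), (14, 146), (5, 111)]
72 [(4, 138), (8, 125), (12, 144), (11, 134), (14, 129)]
76 [(16, 141), (15, 104), (20, 52), (11, 138), (13, 142)]
80 [(16, 147), (4, 128), (11, 95), (9, 143), (11, 143)]
84 [(17, 147), (5, 140), (8, 130), (14, 146), (16, 147)]
88 [(8, 134), (11, 140), (4, 135), (8, 129), (4, 118)]
92 [(3, 73), (6, 91), (5, 100), (13, 76), (8, 67)]
96 [(16, 147), (16, 147), (16, 145), (16, 147), (16, 141)]
```

View pics/crop.png

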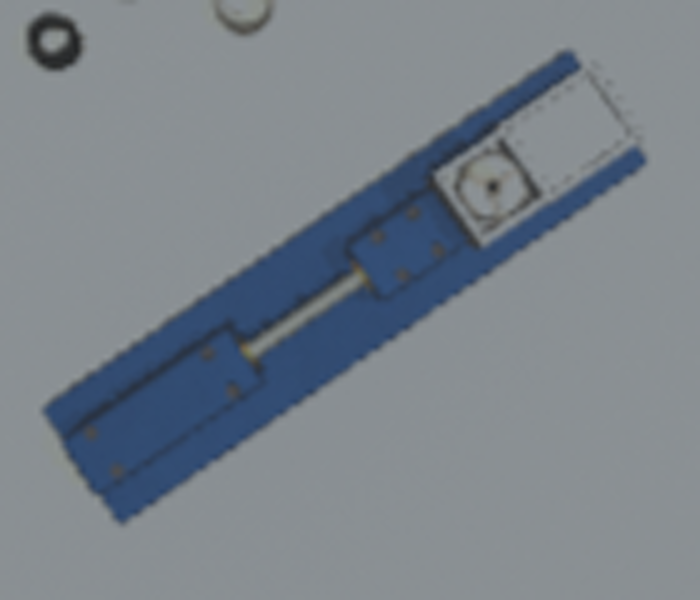

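Enlarged crop: blue magazine with rod bare from (248,352) to (362,275), tower at (490,190), landing toward upper right. Rod_gap ≈ (529, 257), magazine yaw ≈ -0.942; plate measures 290x61 against the true 292x64, which agrees.

Call:
{"method": "arm_command", "body": {"deltas": [{"tx": 36.75, "ty": -38.65, "tz": 5, "hand": 85}, {"tx": 36.75, "ty": -38.65, "tz": 5}, {"tx": 36.75, "ty": -38.65, "tz": 5}, {"tx": 36.75, "ty": -38.65, "tz": 5}, {"tx": 36.75, "ty": -38.65, "tz": 5}, {"tx": 36.75, "ty": -38.65, "tz": 5}, {"tx": 36.75, "ty": -38.65, "tz": 5}, {"tx": 36.75, "ty": -38.65, "tz": 5}], "squeeze": 40}}

```text
schema error: expected keys hand, tx, ty, tz, wx, wy, wz
```

Call:
{"method": "arm_command", "body": {"deltas": [{"tx": 36.75, "ty": -38.65, "tz": 5}, {"tx": 36.75, "ty": -38.65, "tz": 5}, {"tx": 36.75, "ty": -38.65, "tz": 5}, {"tx": 36.75, "ty": -38.65, "tz": 5}, {"tx": 36.75, "ty": -38.65, "tz": 5}, {"tx": 36.75, "ty": -38.65, "tz": 5}, {"tx": 36.75, "ty": -38.65, "tz": 5}, {"tx": 36.75, "ty": -38.65, "tz": 5}]}}

```text
schema error: expected keys hand, tx, ty, tz, wx, wy, wz
```

Call:
{"method": "arm_command", "body": {"deltas": [{"wz": -0.1736}, {"wz": -0.1736}, {"wz": -0.1736}, {"wz": -0.1736}, {"wz": -0.1736}, {"wz": -0.1736}, {"wz": -0.1736}, {"wz": -0.1736}]}}

```text
schema error: expected keys hand, tx, ty, tz, wx, wy, wz
```

Call:
{"method": "arm_command", "body": {"deltas": [{"wz": -0.1736}, {"wz": -0.1736}, {"hand": 60}, {}]}}

```text
schema error: expected keys hand, tx, ty, tz, wx, wy, wz
```

Call:
{"method": "arm_command", "body": {"deltas": [{"hand": 85, "tx": 36.75, "ty": -38.65, "tz": 5, "wx": 0, "wy": 0, "wz": 0}, {"hand": 85, "tx": 36.75, "ty": -38.65, "tz": 5, "wx": 0, "wy": 0, "wz": 0}, {"hand": 85, "tx": 36.75, "ty": -38.65, "tz": 5, "wx": 0, "wy": 0, "wz": 0}, {"hand": 85, "tx": 36.75, "ty": -38.65, "tz": 5, "wx": 0, "wy": 0, "wz": 0}, {"hand": 85, "tx": 36.75, "ty": -38.65, "tz": 5, "wx": 0, "wy": 0, "wz": 0}, {"hand": 85, "tx": 36.75, "ty": -38.65, "tz": 5, "wx": 0, "wy": 0, "wz": 0}, {"hand": 85, "tx": 36.75, "ty": -38.65, "tz": 5, "wx": 0, "wy": 0, "wz": 0}, {"hand": 85, "tx": 36.75, "ty": -38.65, "tz": 5, "wx": 0, "wy": 0, "wz": 0}], "squeeze": 40}}

```text
clock: 1.15
eef_pos: [404.3, -149.7, 191.2]
tcp_rot: [3.141, -0.0, 0.462]
contact_force: [0.7, -0.0, -0.6]
opening: 0.998
grasp_force: 0.0
```

Call:
{"method": "arm_command", "body": {"deltas": [{"hand": 85, "tx": 36.75, "ty": -38.65, "tz": 5, "wx": 0, "wy": 0, "wz": 0}, {"hand": 85, "tx": 36.75, "ty": -38.65, "tz": 5, "wx": 0, "wy": 0, "wz": 0}, {"hand": 85, "tx": 36.75, "ty": -38.65, "tz": 5, "wx": 0, "wy": 0, "wz": 0}, {"hand": 85, "tx": 36.75, "ty": -38.65, "tz": 5, "wx": 0, "wy": 0, "wz": 0}, {"hand": 85, "tx": 36.75, "ty": -38.65, "tz": 5, "wx": 0, "wy": 0, "wz": 0}, {"hand": 85, "tx": 36.75, "ty": -38.65, "tz": 5, "wx": 0, "wy": 0, "wz": 0}, {"hand": 85, "tx": 36.75, "ty": -38.65, "tz": 5, "wx": 0, "wy": 0, "wz": 0}, {"hand": 85, "tx": 36.75, "ty": -38.65, "tz": 5, "wx": 0, "wy": 0, "wz": 0}]}}

```text
clock: 2.15
eef_pos: [529.3, 258.4, 150.9]
tcp_rot: [3.141, 0.0, 0.463]
contact_force: [0.9, -0.5, 0.0]
opening: 0.999
grasp_force: 0.0
```

Call:
{"method": "arm_command", "body": {"deltas": [{"hand": 60, "tx": 0, "ty": 0, "tz": 0, "wx": 0, "wy": 0, "wz": -0.1736}, {"hand": 60, "tx": 0, "ty": 0, "tz": 0, "wx": 0, "wy": 0, "wz": -0.1736}, {"hand": 60, "tx": 0, "ty": 0, "tz": 0, "wx": 0, "wy": 0, "wz": -0.1736}, {"hand": 60, "tx": 0, "ty": 0, "tz": 0, "wx": 0, "wy": 0, "wz": -0.1736}, {"hand": 60, "tx": 0, "ty": 0, "tz": 0, "wx": 0, "wy": 0, "wz": -0.1736}, {"hand": 60, "tx": 0, "ty": 0, "tz": 0, "wx": 0, "wy": 0, "wz": -0.1736}, {"hand": 60, "tx": 0, "ty": 0, "tz": 0, "wx": 0, "wy": 0, "wz": -0.1736}, {"hand": 60, "tx": 0, "ty": 0, "tz": 0, "wx": 0, "wy": 0, "wz": -0.1736}]}}

```text
clock: 3.15
eef_pos: [528.9, 256.5, 151.0]
tcp_rot: [-3.141, 0.0, 1.857]
contact_force: [0.7, -0.3, -0.4]
opening: 0.705
grasp_force: 0.0
```

Call:
{"method": "arm_command", "body": {"deltas": [{"hand": 60, "tx": 0, "ty": 0, "tz": 0, "wx": 0, "wy": 0, "wz": -0.1736}, {"hand": 60, "tx": 0, "ty": 0, "tz": 0, "wx": 0, "wy": 0, "wz": -0.1736}, {"hand": 60, "tx": 0, "ty": 0, "tz": 0, "wx": 0, "wy": 0, "wz": 0}, {"hand": 60, "tx": 0, "ty": 0, "tz": 0, "wx": 0, "wy": 0, "wz": 0}]}}

```text
clock: 3.65
eef_pos: [529.0, 256.6, 151.2]
tcp_rot: [-3.141, -0.0, 2.195]
contact_force: [-0.0, -0.5, 0.4]
opening: 0.702
grasp_force: 0.0
```

```bash
cat >> h.py <<'E'
YAW=-0.9425; O=np.array([529.0,257.3,0])
def W(x,y,z): 
    c,s=np.cos(YAW),np.sin(YAW); return O+np.array([c*x-s*y,s*x+c*y,z])
E
python3 - <<'E'
from h import *
f=grab("side"); im=f["image"][:,:,::-1].copy()
x0,y0,x1,y1=170,175,290,265;k=6
big=cv2.resize(im[y0:y1,x0:x1],None,fx=k,fy=k,interpolation=cv2.INTER_CUBIC)
for p in [(0,0,38.5),(-31,0,38.5),(31,0,38.5),(-31,15,48),(-31,-15,48),(31,15,48),(31,-15,48),(78,15,80),(78,-15,80),(116,19,80),(116,-19,80),(78,-19,80),(78,19,80),(168,-32,11),(-124,-32,11)]:
    u=proj(f,W(*p)); q=((u+.5-[x0,y0])*k).astype(int); cv2.circle(big,tuple(int(a) for a in q),3,(0,0,255),-1)
cv2.imwrite("pics/side1.png",big)
E
```

```text
(no output)
```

View pics/side1.png

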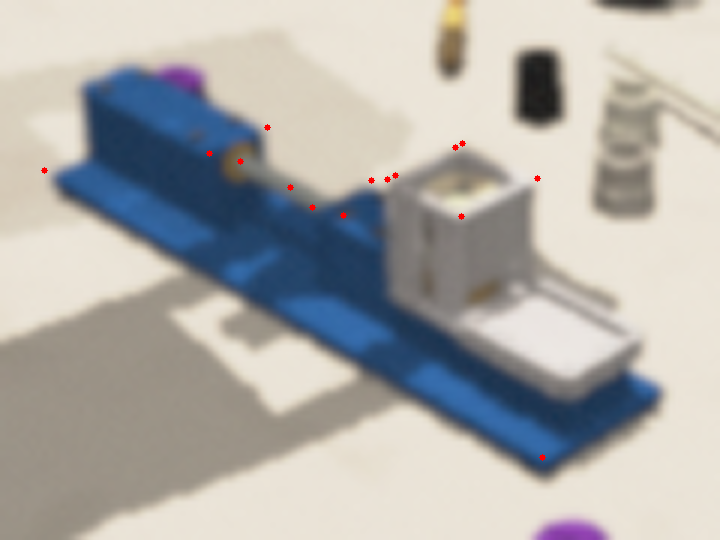

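Dots from my estimated pose fall on the rod entry (240,160), tower corner (461,216) and plate front corner (542,457) within ~2 mm. Descend at x ≈ -16 of the gap.

Call:
{"method": "arm_command", "body": {"deltas": [{"hand": 60, "tx": 16.5, "ty": 0.4, "tz": 20, "wx": 0, "wy": 0, "wz": 0}, {"hand": 50, "tx": 0, "ty": 0, "tz": 30, "wx": 0, "wy": 0, "wz": 0}, {"hand": 50, "tx": 0, "ty": 0, "tz": 30, "wx": 0, "wy": 0, "wz": 0}, {"hand": 50, "tx": 0, "ty": 0, "tz": 20, "wx": 0, "wy": 0, "wz": 0}, {"hand": 50, "tx": 0, "ty": 0, "tz": 15, "wx": 0, "wy": 0, "wz": 0}, {"hand": 50, "tx": 0, "ty": 0, "tz": 10, "wx": 0, "wy": 0, "wz": 0}, {"hand": 50, "tx": 0, "ty": 0, "tz": 5, "wx": 0, "wy": 0, "wz": 0}, {"hand": 50, "tx": 0, "ty": 0, "tz": 0, "wx": 0, "wy": 0, "wz": 0}]}}

```text
clock: 4.7
eef_pos: [519.8, 270.2, 21.4]
tcp_rot: [3.141, 0.0, 2.199]
contact_force: [-0.1, 0.3, 0.1]
opening: 0.585
grasp_force: 0.0
```

Call:
{"method": "arm_command", "body": {"deltas": [{"hand": 25, "tx": 0, "ty": 0, "tz": 0, "wx": 0, "wy": 0, "wz": 0}, {"hand": 20, "tx": 0, "ty": 0, "tz": 0, "wx": 0, "wy": 0, "wz": 0}, {"hand": 16, "tx": 0, "ty": 0, "tz": 0, "wx": 0, "wy": 0, "wz": 0}, {"hand": 13, "tx": 0, "ty": 0, "tz": 0, "wx": 0, "wy": 0, "wz": 0}, {"hand": 11, "tx": 0, "ty": 0, "tz": 0, "wx": 0, "wy": 0, "wz": 0}, {"hand": 10, "tx": 0, "ty": 0, "tz": 0, "wx": 0, "wy": 0, "wz": 0}, {"hand": 9, "tx": 0, "ty": 0, "tz": 0, "wx": 0, "wy": 0, "wz": 0}], "squeeze": 20}}

```text
clock: 5.58
eef_pos: [519.7, 270.2, 21.3]
tcp_rot: [3.142, -0.0, 2.199]
contact_force: [0.5, 0.5, 0.6]
opening: 0.109
grasp_force: 0.0
```

Call:
{"method": "arm_command", "body": {"deltas": [{"hand": 8, "tx": 0, "ty": 0, "tz": 0, "wx": 0, "wy": 0, "wz": 0}, {"hand": 7, "tx": 0, "ty": 0, "tz": 0, "wx": 0, "wy": 0, "wz": 0}], "squeeze": 20}}

```text
clock: 5.82
eef_pos: [519.7, 270.2, 21.3]
tcp_rot: [-3.141, -0.0, 2.199]
contact_force: [-0.3, -0.2, -0.1]
opening: 0.086
grasp_force: 13.8
```

Call:
{"method": "arm_command", "body": {"deltas": [{"hand": 4, "tx": 0, "ty": 0, "tz": 0, "wx": 0, "wy": 0, "wz": 0}, {"hand": 4, "tx": 0, "ty": 0, "tz": 0, "wx": 0, "wy": 0, "wz": 0}], "squeeze": 20}}

```text
clock: 6.08
eef_pos: [519.7, 270.2, 21.3]
tcp_rot: [-3.141, -0.0, 2.199]
contact_force: [-0.6, 0.5, 0.8]
opening: 0.081
grasp_force: 19.5
```

Call:
{"method": "arm_command", "body": {"deltas": [{"hand": 4, "tx": -1, "ty": 0, "tz": 0, "wx": 0, "wy": 0, "wz": 0}, {"hand": 4, "tx": -2, "ty": 0, "tz": 0, "wx": 0, "wy": 0, "wz": 0}, {"hand": 4, "tx": -3, "ty": 0, "tz": 0, "wx": 0, "wy": 0, "wz": 0}, {"hand": 4, "tx": -3, "ty": 0, "tz": 0, "wx": 0, "wy": 0, "wz": 0}]}}

```text
clock: 6.58
eef_pos: [525.1, 262.7, 21.3]
tcp_rot: [-3.141, -0.0, 2.199]
contact_force: [-1.8, 1.4, 0.8]
opening: 0.081
grasp_force: 19.6
```

Call:
{"method": "arm_command", "body": {"deltas": [{"hand": 4, "tx": -3, "ty": 0, "tz": 0, "wx": 0, "wy": 0, "wz": 0}, {"hand": 4, "tx": -3, "ty": 0, "tz": 0, "wx": 0, "wy": 0, "wz": 0}, {"hand": 4, "tx": -3, "ty": 0, "tz": 0, "wx": 0, "wy": 0, "wz": 0}, {"hand": 4, "tx": -3, "ty": 0, "tz": 0, "wx": 0, "wy": 0, "wz": 0}]}}

```text
clock: 7.08
eef_pos: [532.1, 253.0, 21.3]
tcp_rot: [-3.141, -0.0, 2.199]
contact_force: [-2.2, 1.0, 1.6]
opening: 0.078
grasp_force: 19.6
```

Call:
{"method": "arm_command", "body": {"deltas": [{"hand": 4, "tx": -3, "ty": 0, "tz": 0, "wx": 0, "wy": 0, "wz": 0}, {"hand": 4, "tx": -3, "ty": 0, "tz": 0, "wx": 0, "wy": 0, "wz": 0}, {"hand": 4, "tx": -3, "ty": 0, "tz": 0, "wx": 0, "wy": 0, "wz": 0}, {"hand": 4, "tx": -2, "ty": 0, "tz": 0, "wx": 0, "wy": 0, "wz": 0}, {"hand": 4, "tx": 0, "ty": 0, "tz": 0, "wx": 0, "wy": 0, "wz": 0}]}}

```text
clock: 7.7
eef_pos: [538.7, 243.9, 21.3]
tcp_rot: [-3.141, 0.0, 2.199]
contact_force: [-1.7, -2.0, 2.5]
opening: 0.088
grasp_force: 19.7
```

Call:
{"method": "arm_command", "body": {"deltas": [{"hand": 22, "tx": 0, "ty": 0, "tz": 0, "wx": 0, "wy": 0, "wz": 0}, {"hand": 22, "tx": 0, "ty": 0, "tz": 0, "wx": 0, "wy": 0, "wz": 0}, {"hand": 22, "tx": 8, "ty": 0, "tz": 0, "wx": 0, "wy": 0, "wz": 0}, {"hand": 22, "tx": 10, "ty": 0, "tz": 0, "wx": 0, "wy": 0, "wz": 0}, {"hand": 22, "tx": 9, "ty": 0, "tz": 0, "wx": 0, "wy": 0, "wz": 0}, {"hand": 20, "tx": 5, "ty": 0, "tz": 0, "wx": 0, "wy": 0, "wz": 0}, {"hand": 16, "tx": 0, "ty": 0, "tz": 0, "wx": 0, "wy": 0, "wz": 0}, {"hand": 13, "tx": 0, "ty": 0, "tz": 0, "wx": 0, "wy": 0, "wz": 0}]}}

```text
clock: 8.7
eef_pos: [519.8, 270.2, 21.3]
tcp_rot: [3.142, 0.0, 2.199]
contact_force: [-0.5, -0.2, -0.6]
opening: 0.157
grasp_force: 0.0
```

Call:
{"method": "arm_command", "body": {"deltas": [{"hand": 10, "tx": 0, "ty": 0, "tz": 0, "wx": 0, "wy": 0, "wz": 0}, {"hand": 9, "tx": 0, "ty": 0, "tz": 0, "wx": 0, "wy": 0, "wz": 0}, {"hand": 8, "tx": 0, "ty": 0, "tz": 0, "wx": 0, "wy": 0, "wz": 0}, {"hand": 7, "tx": 0, "ty": 0, "tz": 0, "wx": 0, "wy": 0, "wz": 0}, {"hand": 4, "tx": 0, "ty": 0, "tz": 0, "wx": 0, "wy": 0, "wz": 0}, {"hand": 4, "tx": 0, "ty": 0, "tz": 0, "wx": 0, "wy": 0, "wz": 0}]}}

```text
clock: 9.45
eef_pos: [519.8, 270.1, 21.3]
tcp_rot: [3.142, 0.0, 2.199]
contact_force: [1.4, -1.6, -0.0]
opening: 0.081
grasp_force: 19.5
```

Call:
{"method": "arm_command", "body": {"deltas": [{"hand": 4, "tx": -1, "ty": 0, "tz": 0, "wx": 0, "wy": 0, "wz": 0}, {"hand": 4, "tx": -2, "ty": 0, "tz": 0, "wx": 0, "wy": 0, "wz": 0}, {"hand": 4, "tx": -3, "ty": 0, "tz": 0, "wx": 0, "wy": 0, "wz": 0}, {"hand": 4, "tx": -3, "ty": 0, "tz": 0, "wx": 0, "wy": 0, "wz": 0}, {"hand": 4, "tx": -3, "ty": 0, "tz": 0, "wx": 0, "wy": 0, "wz": 0}]}}

```text
clock: 10.07
eef_pos: [526.9, 260.3, 21.3]
tcp_rot: [-3.141, -0.0, 2.199]
contact_force: [-1.6, 0.9, 1.9]
opening: 0.082
grasp_force: 19.6
```

Call:
{"method": "arm_command", "body": {"deltas": [{"hand": 4, "tx": -3, "ty": 0, "tz": 0, "wx": 0, "wy": 0, "wz": 0}, {"hand": 4, "tx": -3, "ty": 0, "tz": 0, "wx": 0, "wy": 0, "wz": 0}, {"hand": 4, "tx": -2, "ty": 0, "tz": 0, "wx": 0, "wy": 0, "wz": 0}, {"hand": 4, "tx": -1, "ty": 0, "tz": 0, "wx": 0, "wy": 0, "wz": 0}]}}

```text
clock: 10.58
eef_pos: [532.1, 253.0, 21.3]
tcp_rot: [-3.141, -0.0, 2.199]
contact_force: [-2.6, 0.9, 2.2]
opening: 0.084
grasp_force: 19.6
```

Call:
{"method": "arm_command", "body": {"deltas": [{"hand": 4, "tx": -1, "ty": 0, "tz": 0, "wx": 0, "wy": 0, "wz": 0}, {"hand": 4, "tx": -1, "ty": 0, "tz": 0, "wx": 0, "wy": 0, "wz": 0}, {"hand": 4, "tx": -1, "ty": 0, "tz": 0, "wx": 0, "wy": 0, "wz": 0}]}}

```text
clock: 10.95
eef_pos: [533.8, 250.7, 21.3]
tcp_rot: [-3.141, -0.0, 2.199]
contact_force: [-2.4, -0.3, 1.7]
opening: 0.082
grasp_force: 19.6
```

Call:
{"method": "arm_command", "body": {"deltas": [{"hand": 4, "tx": -0.5, "ty": 0, "tz": 0, "wx": 0, "wy": 0, "wz": 0}, {"hand": 4, "tx": -0.5, "ty": 0, "tz": 0, "wx": 0, "wy": 0, "wz": 0}]}}

```text
clock: 11.2
eef_pos: [534.4, 249.9, 21.3]
tcp_rot: [-3.141, -0.0, 2.199]
contact_force: [-2.8, 1.1, 2.4]
opening: 0.081
grasp_force: 19.6
```

Call:
{"method": "arm_command", "body": {"deltas": [{"hand": 4, "tx": -0.5, "ty": 0, "tz": 0, "wx": 0, "wy": 0, "wz": 0}, {"hand": 4, "tx": -0.5, "ty": 0, "tz": 0, "wx": 0, "wy": 0, "wz": 0}]}}

```text
clock: 11.45
eef_pos: [534.9, 249.1, 21.3]
tcp_rot: [-3.141, -0.0, 2.199]
contact_force: [-3.5, 0.7, 1.8]
opening: 0.082
grasp_force: 19.7
```

Call:
{"method": "arm_command", "body": {"deltas": [{"hand": 4, "tx": -0.5, "ty": 0, "tz": 0, "wx": 0, "wy": 0, "wz": 0}, {"hand": 4, "tx": -0.5, "ty": 0, "tz": 0, "wx": 0, "wy": 0, "wz": 0}]}}

```text
clock: 11.7
eef_pos: [535.5, 248.3, 21.2]
tcp_rot: [-3.141, -0.0, 2.199]
contact_force: [-4.3, -0.2, 2.4]
opening: 0.085
grasp_force: 19.7
```

Call:
{"method": "arm_command", "body": {"deltas": [{"hand": 4, "tx": -0.5, "ty": 0, "tz": 0, "wx": 0, "wy": 0, "wz": 0}, {"hand": 4, "tx": -0.5, "ty": 0, "tz": 0, "wx": 0, "wy": 0, "wz": 0}]}}

```text
clock: 11.95
eef_pos: [536.1, 247.5, 21.3]
tcp_rot: [-3.141, -0.0, 2.199]
contact_force: [-3.4, 0.6, 2.6]
opening: 0.083
grasp_force: 19.7
```

Call:
{"method": "arm_command", "body": {"deltas": [{"hand": 4, "tx": -0.5, "ty": 0, "tz": 0, "wx": 0, "wy": 0, "wz": 0}, {"hand": 4, "tx": -0.5, "ty": 0, "tz": 0, "wx": 0, "wy": 0, "wz": 0}]}}

```text
clock: 12.2
eef_pos: [536.7, 246.7, 21.3]
tcp_rot: [-3.141, -0.0, 2.199]
contact_force: [-3.8, -0.2, 2.2]
opening: 0.083
grasp_force: 19.7
```

Call:
{"method": "arm_command", "body": {"deltas": [{"hand": 4, "tx": -0.5, "ty": 0, "tz": 0, "wx": 0, "wy": 0, "wz": 0}, {"hand": 4, "tx": -0.5, "ty": 0, "tz": 0, "wx": 0, "wy": 0, "wz": 0}]}}

```text
clock: 12.45
eef_pos: [537.3, 245.9, 21.3]
tcp_rot: [-3.141, -0.0, 2.199]
contact_force: [-4.2, -0.5, 1.7]
opening: 0.082
grasp_force: 19.7
```

Call:
{"method": "arm_command", "body": {"deltas": [{"hand": 4, "tx": -0.5, "ty": 0, "tz": 0, "wx": 0, "wy": 0, "wz": 0}, {"hand": 4, "tx": -0.5, "ty": 0, "tz": 0, "wx": 0, "wy": 0, "wz": 0}]}}

```text
clock: 12.7
eef_pos: [537.9, 245.1, 21.3]
tcp_rot: [-3.141, -0.0, 2.199]
contact_force: [-3.8, -0.3, 2.1]
opening: 0.081
grasp_force: 19.7
```

Call:
{"method": "arm_command", "body": {"deltas": [{"hand": 22, "tx": 0, "ty": 0, "tz": 0, "wx": 0, "wy": 0, "wz": 0}, {"hand": 22, "tx": 0, "ty": -0.3, "tz": 0, "wx": 0, "wy": 0, "wz": 0}, {"hand": 22, "tx": 10, "ty": 0, "tz": 0, "wx": 0, "wy": 0, "wz": 0}, {"hand": 20, "tx": 10, "ty": 0, "tz": 0, "wx": 0, "wy": 0, "wz": 0}, {"hand": 16, "tx": 0, "ty": 0, "tz": 0, "wx": 0, "wy": 0, "wz": 0}, {"hand": 13, "tx": 0, "ty": 0, "tz": 0, "wx": 0, "wy": 0, "wz": 0}, {"hand": 10, "tx": 0, "ty": 0, "tz": 0, "wx": 0, "wy": 0, "wz": 0}, {"hand": 9, "tx": 0, "ty": 0, "tz": 0, "wx": 0, "wy": 0, "wz": 0}]}}

```text
clock: 13.7
eef_pos: [526.1, 261.0, 21.3]
tcp_rot: [3.142, 0.0, 2.199]
contact_force: [0.1, 0.0, -0.1]
opening: 0.105
grasp_force: 0.0
```

Call:
{"method": "arm_command", "body": {"deltas": [{"hand": 8, "tx": 0, "ty": 0, "tz": 0, "wx": 0, "wy": 0, "wz": 0}, {"hand": 7, "tx": 0, "ty": 0, "tz": 0, "wx": 0, "wy": 0, "wz": 0}, {"hand": 4, "tx": 0, "ty": 0, "tz": 0, "wx": 0, "wy": 0, "wz": 0}, {"hand": 4, "tx": 0, "ty": 0, "tz": 0, "wx": 0, "wy": 0, "wz": 0}]}}

```text
clock: 14.2
eef_pos: [526.2, 261.1, 21.4]
tcp_rot: [3.141, 0.0, 2.199]
contact_force: [1.3, -1.1, -0.4]
opening: 0.082
grasp_force: 19.5
```

Call:
{"method": "arm_command", "body": {"deltas": [{"hand": 4, "tx": -0.5, "ty": 0, "tz": 0, "wx": 0, "wy": 0, "wz": 0}, {"hand": 4, "tx": -0.5, "ty": 0, "tz": 0, "wx": 0, "wy": 0, "wz": 0}]}}

```text
clock: 14.45
eef_pos: [526.5, 260.6, 21.3]
tcp_rot: [3.141, -0.0, 2.199]
contact_force: [-0.4, 2.4, 0.6]
opening: 0.083
grasp_force: 19.5
```

Call:
{"method": "arm_command", "body": {"deltas": [{"hand": 4, "tx": -0.5, "ty": 0, "tz": 0, "wx": 0, "wy": 0, "wz": 0}, {"hand": 4, "tx": -0.5, "ty": 0, "tz": 0, "wx": 0, "wy": 0, "wz": 0}]}}

```text
clock: 14.7
eef_pos: [526.7, 260.4, 21.3]
tcp_rot: [3.141, -0.001, 2.198]
contact_force: [-3.9, 8.5, 2.1]
opening: 0.082
grasp_force: 19.6
```

Force along the rod jumped to ~9 N: the front stop. Back off slightly and look.

Call:
{"method": "arm_command", "body": {"deltas": [{"hand": 4, "tx": 0.5, "ty": 0, "tz": 0, "wx": 0, "wy": 0, "wz": 0}]}}

```text
clock: 14.82
eef_pos: [526.6, 260.4, 21.4]
tcp_rot: [3.141, -0.001, 2.199]
contact_force: [-0.6, 3.1, 1.9]
opening: 0.083
grasp_force: 19.6
```

```bash
python3 - <<'E'
from h import *
f=grab("side"); im=f["image"][:,:,::-1]
a=cv2.resize(im[190:260,215:290],None,fx=6,fy=6,interpolation=cv2.INTER_CUBIC)
g=grab("top"); b=cv2.resize(g["image"][175:235,245:300,::-1],None,fx=6,fy=6,interpolation=cv2.INTER_CUBIC)
h=420; a=a[:h]; o=np.zeros((h,a.shape[1]+b.shape[1],3),np.uint8); o[:a.shape[0],:a.shape[1]]=a;o[:b.shape[0],a.shape[1]:]=b
cv2.imwrite("pics/s2.png",o)
hsv=cv2.cvtColor(f["image"],cv2.COLOR_RGB2HSV); m=cv2.inRange(hsv,(12,90,60),(32,255,255))
k,l,s,c=cv2.connectedComponentsWithStats(m)
for i in range(1,k):
    if 190<c[i][1]<270 and 215<c[i][0]<300: print(s[i],c[i],onplane(f,*c[i],44)-W(142,0,44))
E
```

```text
[257 225  12   9  82] [262.30487805 228.68292683] [-0.11644445 -8.93630004  0.        ]
```

View pics/s2.png

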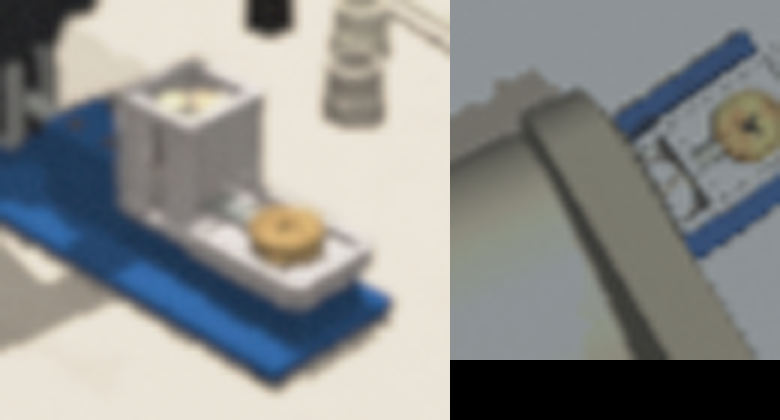

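Golden disc at (287,235) in the left panel lies flat on the landing, ahead of the rod nose and clear of the tower. Now draw the rod back.

Call:
{"method": "arm_command", "body": {"deltas": [{"hand": 22, "tx": 0, "ty": 0, "tz": 0, "wx": 0, "wy": 0, "wz": 0}, {"hand": 22, "tx": 0, "ty": 0, "tz": 0, "wx": 0, "wy": 0, "wz": 0}, {"hand": 22, "tx": -10, "ty": 0, "tz": 0, "wx": 0, "wy": 0, "wz": 0}, {"hand": 20, "tx": -9, "ty": -0.2, "tz": 0, "wx": 0, "wy": 0, "wz": 0}, {"hand": 16, "tx": 0, "ty": 0, "tz": 0, "wx": 0, "wy": 0, "wz": 0}, {"hand": 13, "tx": 0, "ty": 0, "tz": 0, "wx": 0, "wy": 0, "wz": 0}, {"hand": 10, "tx": 0, "ty": 0, "tz": 0, "wx": 0, "wy": 0, "wz": 0}, {"hand": 9, "tx": 0, "ty": 0, "tz": 0, "wx": 0, "wy": 0, "wz": 0}]}}

```text
clock: 15.92
eef_pos: [537.7, 244.6, 21.3]
tcp_rot: [-3.142, -0.0, 2.199]
contact_force: [-0.7, -0.2, -0.2]
opening: 0.106
grasp_force: 0.0
```

Call:
{"method": "arm_command", "body": {"deltas": [{"hand": 8, "tx": 0, "ty": 0, "tz": 0, "wx": 0, "wy": 0, "wz": 0}, {"hand": 7, "tx": 0, "ty": 0, "tz": 0, "wx": 0, "wy": 0, "wz": 0}, {"hand": 4, "tx": 0, "ty": 0, "tz": 0, "wx": 0, "wy": 0, "wz": 0}, {"hand": 4, "tx": 0, "ty": 0, "tz": 0, "wx": 0, "wy": 0, "wz": 0}]}}

```text
clock: 16.42
eef_pos: [538.0, 244.7, 21.4]
tcp_rot: [3.141, -0.0, 2.199]
contact_force: [0.3, 3.0, 0.5]
opening: 0.084
grasp_force: 19.5
```

Call:
{"method": "arm_command", "body": {"deltas": [{"hand": 4, "tx": 1, "ty": 0, "tz": 0, "wx": 0, "wy": 0, "wz": 0}, {"hand": 4, "tx": 2, "ty": 0, "tz": 0, "wx": 0, "wy": 0, "wz": 0}, {"hand": 4, "tx": 3, "ty": 0, "tz": 0, "wx": 0, "wy": 0, "wz": 0}, {"hand": 4, "tx": 3, "ty": 0, "tz": 0, "wx": 0, "wy": 0, "wz": 0}, {"hand": 4, "tx": 3, "ty": 0, "tz": 0, "wx": 0, "wy": 0, "wz": 0}, {"hand": 4, "tx": 3, "ty": 0, "tz": 0, "wx": 0, "wy": 0, "wz": 0}]}}

```text
clock: 17.18
eef_pos: [529.1, 256.9, 21.4]
tcp_rot: [3.141, 0.0, 2.199]
contact_force: [4.4, -1.0, 0.3]
opening: 0.081
grasp_force: 19.6
```

Call:
{"method": "arm_command", "body": {"deltas": [{"hand": 4, "tx": 3, "ty": 0, "tz": 0, "wx": 0, "wy": 0, "wz": 0}, {"hand": 4, "tx": 3, "ty": 0, "tz": 0, "wx": 0, "wy": 0, "wz": 0}, {"hand": 4, "tx": 3, "ty": 0, "tz": 0, "wx": 0, "wy": 0, "wz": 0}, {"hand": 4, "tx": 3, "ty": 0, "tz": 0, "wx": 0, "wy": 0, "wz": 0}, {"hand": 4, "tx": 3, "ty": 0, "tz": 0, "wx": 0, "wy": 0, "wz": 0}, {"hand": 4, "tx": 1, "ty": 0, "tz": 0, "wx": 0, "wy": 0, "wz": 0}, {"hand": 4, "tx": 0, "ty": 0, "tz": 0, "wx": 0, "wy": 0, "wz": 0}]}}

```text
clock: 18.05
eef_pos: [519.7, 269.9, 21.4]
tcp_rot: [3.141, -0.0, 2.199]
contact_force: [4.1, 2.9, 0.4]
opening: 0.08
grasp_force: 19.6
```

Call:
{"method": "arm_command", "body": {"deltas": [{"hand": 22, "tx": 0, "ty": 0, "tz": 0, "wx": 0, "wy": 0, "wz": 0}, {"hand": 22, "tx": 0, "ty": 0, "tz": 0, "wx": 0, "wy": 0, "wz": 0}, {"hand": 22, "tx": -10, "ty": 0.1, "tz": 0, "wx": 0, "wy": 0, "wz": 0}, {"hand": 22, "tx": -12, "ty": 0.1, "tz": 0, "wx": 0, "wy": 0, "wz": 0}, {"hand": 20, "tx": -9, "ty": 0.1, "tz": 0, "wx": 0, "wy": 0, "wz": 0}, {"hand": 16, "tx": 0, "ty": 0, "tz": 0, "wx": 0, "wy": 0, "wz": 0}, {"hand": 13, "tx": 0, "ty": 0, "tz": 0, "wx": 0, "wy": 0, "wz": 0}, {"hand": 10, "tx": 0, "ty": 0, "tz": 0, "wx": 0, "wy": 0, "wz": 0}]}}

```text
clock: 19.05
eef_pos: [537.9, 244.7, 21.3]
tcp_rot: [-3.141, -0.0, 2.199]
contact_force: [-0.9, -0.2, 0.3]
opening: 0.118
grasp_force: 0.0
```

Call:
{"method": "arm_command", "body": {"deltas": [{"hand": 9, "tx": 0, "ty": 0, "tz": 0, "wx": 0, "wy": 0, "wz": 0}, {"hand": 8, "tx": 0, "ty": 0, "tz": 0, "wx": 0, "wy": 0, "wz": 0}, {"hand": 7, "tx": 0, "ty": 0, "tz": 0, "wx": 0, "wy": 0, "wz": 0}, {"hand": 4, "tx": 0, "ty": 0, "tz": 0, "wx": 0, "wy": 0, "wz": 0}, {"hand": 4, "tx": 0, "ty": 0, "tz": 0, "wx": 0, "wy": 0, "wz": 0}]}}

```text
clock: 19.68
eef_pos: [538.0, 244.8, 21.3]
tcp_rot: [3.142, -0.0, 2.199]
contact_force: [-0.9, 2.4, 1.0]
opening: 0.086
grasp_force: 19.5
```

Call:
{"method": "arm_command", "body": {"deltas": [{"hand": 4, "tx": 1, "ty": 0, "tz": 0, "wx": 0, "wy": 0, "wz": 0}, {"hand": 4, "tx": 2, "ty": 0, "tz": 0, "wx": 0, "wy": 0, "wz": 0}, {"hand": 4, "tx": 3, "ty": 0, "tz": 0, "wx": 0, "wy": 0, "wz": 0}, {"hand": 4, "tx": 3, "ty": 0, "tz": 0, "wx": 0, "wy": 0, "wz": 0}, {"hand": 4, "tx": 3, "ty": 0, "tz": 0, "wx": 0, "wy": 0, "wz": 0}, {"hand": 4, "tx": 3, "ty": 0, "tz": 0, "wx": 0, "wy": 0, "wz": 0}]}}

```text
clock: 20.42
eef_pos: [529.2, 257.0, 21.3]
tcp_rot: [3.141, 0.0, 2.199]
contact_force: [1.8, -2.1, 0.8]
opening: 0.082
grasp_force: 19.6
```

Call:
{"method": "arm_command", "body": {"deltas": [{"hand": 4, "tx": 3, "ty": 0, "tz": 0, "wx": 0, "wy": 0, "wz": 0}, {"hand": 4, "tx": 3, "ty": 0, "tz": 0, "wx": 0, "wy": 0, "wz": 0}, {"hand": 4, "tx": 3, "ty": 0, "tz": 0, "wx": 0, "wy": 0, "wz": 0}, {"hand": 4, "tx": 3, "ty": 0, "tz": 0, "wx": 0, "wy": 0, "wz": 0}, {"hand": 4, "tx": 3, "ty": 0, "tz": 0, "wx": 0, "wy": 0, "wz": 0}, {"hand": 4, "tx": 1, "ty": 0, "tz": 0, "wx": 0, "wy": 0, "wz": 0}, {"hand": 4, "tx": 0, "ty": 0, "tz": 0, "wx": 0, "wy": 0, "wz": 0}]}}

```text
clock: 21.3
eef_pos: [519.8, 270.0, 21.3]
tcp_rot: [3.141, -0.0, 2.199]
contact_force: [1.2, 0.6, 1.8]
opening: 0.082
grasp_force: 19.6
```

Call:
{"method": "arm_command", "body": {"deltas": [{"hand": 25, "tx": 0, "ty": 0, "tz": 0, "wx": 0, "wy": 0, "wz": 0}, {"hand": 45, "tx": 0, "ty": 0, "tz": 0, "wx": 0, "wy": 0, "wz": 0}, {"hand": 45, "tx": 0, "ty": 0, "tz": 0, "wx": 0, "wy": 0, "wz": 0}, {"hand": 45, "tx": 0, "ty": 0, "tz": -15, "wx": 0, "wy": 0, "wz": 0}, {"hand": 45, "tx": 0, "ty": 0, "tz": -40, "wx": 0, "wy": 0, "wz": 0}, {"hand": 45, "tx": 0, "ty": 0, "tz": -50, "wx": 0, "wy": 0, "wz": 0}, {"hand": 45, "tx": 50, "ty": 0, "tz": -30, "wx": 0, "wy": 0, "wz": 0}, {"hand": 45, "tx": 50, "ty": 0, "tz": 0, "wx": 0, "wy": 0, "wz": 0}]}}

```text
clock: 22.3
eef_pos: [462.3, 352.3, 160.5]
tcp_rot: [3.135, -0.0, 2.197]
contact_force: [1.1, 0.2, -0.2]
opening: 0.527
grasp_force: 0.0
```

Call:
{"method": "arm_command", "body": {"deltas": [{"hand": 45, "tx": 50, "ty": -30, "tz": 0, "wx": 0, "wy": 0, "wz": 0}, {"hand": 45, "tx": 50, "ty": -30, "tz": 0, "wx": 0, "wy": 0, "wz": 0}, {"hand": 45, "tx": 0, "ty": 0, "tz": 0, "wx": 0, "wy": 0, "wz": 0}]}}

```text
clock: 22.68
eef_pos: [350.6, 397.3, 157.2]
tcp_rot: [-3.141, -0.001, 2.203]
contact_force: [0.6, 0.5, -1.0]
opening: 0.524
grasp_force: 0.0
```

```bash
python3 - <<'E'
from h import *
f=grab("side"); im=f["image"][:,:,::-1]
a=cv2.resize(im[185:265,180:290],None,fx=4,fy=4,interpolation=cv2.INTER_CUBIC)
g=grab("top"); b=cv2.resize(g["image"][170:240,240:320,::-1],None,fx=4,fy=4,interpolation=cv2.INTER_CUBIC)
o=np.zeros((320,760,3),np.uint8); o[:,:440]=a;o[:280,440:]=b
cv2.imwrite("pics/s3.png",o)
hsv=cv2.cvtColor(g["image"],cv2.COLOR_RGB2HSV)
m=cv2.inRange(hsv,(100,110,50),(125,255,255)); m[:170]=0;m[290:]=0
P=np.array([onplane(g,u,v,11)[:2] for u,v in cv2.findNonZero(m)[:,0,:] if 180<u<320],np.float32)
print(cv2.minAreaRect(P))
m=cv2.inRange(hsv,(12,70,50),(32,255,255));k,l,s,c=cv2.connectedComponentsWithStats(m)
for i in range(1,k):
    if s[i,4]>20 and 240<c[i][0]<320 and 170<c[i][1]<240: p=onplane(g,*c[i],44)-W(0,0,44); print(s[i],"mag x",p@(W(1,0,0)-O),"y",p@(W(0,1,0)-O))
E
```

```text
((543.174072265625, 239.42506408691406), (61.1453742980957, 289.1680908203125), 35.917659759521484)
[289 191  11  11  74] mag x 142.82572444127644 y 0.2122228578812706
```

View pics/s3.png

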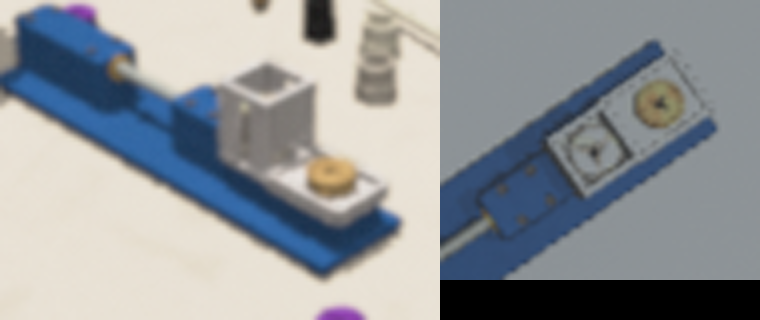

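The magazine hasn't moved (0.3 mm, within noise). The golden disc at (331,176) lies flat, about 13 mm clear of the tower. The stack has dropped: the side view no longer shows the top disc at the rim, and the top view shows it centred at (598,150). Handing in.

```bash
python3 -c "
from rig import r
print(r.sign_off())"
```

```text
the job is handed in; nothing more can be done
None
```

I issued the golden disc and handed the job in at about 23 s: it lies flat on the landing about 13 mm clear of the tower, the rod is drawn back, the other three discs look dropped and flat, and the magazine did not move.

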